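Find the green-capped jar in a closed packing box

TASK

One of the two closed white boxes holds the jar with the green cap, the other a jar with an orange cap; a box shows which only when its lid is lifted. Lay the lid of the green jar's box flat on the bench, knob up, and stand the green-capped jar upright in the blue tray, set down gently and not dropped. At the end the other box must be closed with its lid, so put that lid back if you lifted it.

Things in the scene. Friction and masses are not known exactly. Their poses are not given: they have to be found in the camera images.
- lid_a: White lift-off lid, loose, about 150 g, at first closed on its box, square and centred. Plate 140 x 140 x 5 mm, below it a lip 122 mm square, 5 mm deep (5 mm play in the box); on top a central round black knob 24 mm across, 36 mm tall. Origin: centre of the lip's lower edge, z up: plate 5 to 10 mm, knob 10 to 46 mm above it. Origin 67 mm above the bench when closed, 0 when laid flat.
- lid_b: The other lid, exactly like lid_a, closed on the other box. The boxes are alike and fixed: white, 140 mm square, 72 mm high, walls and floor 4 mm, one left and one right of the tray. Either may hold the green-capped jar: it is the box whose lid the jar stands under. Origin and axes as for lid_a.
- jar_a: Cream jar with a green cap: a plain upright cylinder 44 mm across, 60 mm tall, about 150 g, loose, standing on the floor of its box (4 mm above the bench) within 5 mm of the box's middle. Origin: centre of its underside, z up. The other box holds a like jar with an orange cap.
- tray: Shallow open blue tray, fixed, empty: 140 mm along its x, 160 mm along its y, 22 mm high, walls and floor 4 mm. Origin: centre of its underside. It lies ahead of the robot between the boxes. The bench on the robot's side of it is clear for a lid: 0.36 to 0.53 m ahead of the robot's base, 0.15 m to either side.
There are look-alikes about, which are no part of the job. Leave any purple look-alike of the lid_a alone.

How it is judged:
At the end, for the whole second after the job is handed in: Green-capped jar upright (8 deg) on the tray's floor, inside its walls; its box's lid flat on the bench, knob up (6 mm, 5 deg); the other lid on its box, within 20 mm of its start and 7 deg of level; all at rest (x of jar_a in the frame of tray between -0.055 and 0.055 m and y of jar_a in the frame of tray between -0.065 and 0.065 m and z of jar_a in the frame of tray below 0.009 m and angle between jar_a's own z axis and vertical below 0.15 rad and linear speed of each of jar_a, lid_a, lid_b below 0.02 m/s and height (world z) of lid_a below 0.006 m and angle between lid_a's own z axis and vertical below 0.1 rad and distance of lid_b from where it was at the start of the episode below 0.02 m and angle between lid_b's own z axis and vertical below 0.12 rad); the robot touches nothing.
It fails at once if the green-capped jar is dropped or thrown (moving faster than 0.8 m/s, as after a fall of some 30 mm, with no finger on it) (linear speed of jar_a above 0.8 m/s and contact force between the fingers and jar_a below 0.05 N).
It also fails if it takes over 64 s, if anything falls off the work surface, if the arm or the gripper's body presses on something with over 40 N, if the wrist force passes 120 N, or if a joint passes its speed limit or range.

ROBOT

A 6-joint arm with a two-finger parallel gripper is mounted at the origin on the work surface. World frame = base frame: x ahead of the robot, y to its left, z up, the work surface at z = 0. Lengths are in m, angles in rad, forces in N, time in s.
With the tool pointing down it reaches from about 0.35 to 0.975 m from the base axis. Payload 4.9 kg.
Tool frame: the origin (TCP) lies at the very end of the fingers, on their centre line; the grasp point (between the pads) lies 19 mm behind it; z points along the fingers, x is the direction in which the jaws open and shut, and the axes are right-handed (so a half turn about z gives the same grasp; the last joint's range is limited). The gripper opens to 85 mm and grips with 20 to 120 N. Pads are 22 mm wide; open, the fingers measure 114 mm over their backs; the gripper's body (76 mm by 85 mm) begins 54 mm behind the grasp point. The pads swing forward as they close: fully open they stand 13 mm farther back than shut.
Start: joints at [1.086, 0.053, 1.613, -0, 1.476, -0.119], TCP at [0.224, 0.584, 0.231] pointing down, gripper open.
Joint ranges: [-3.01, 3.01], [-1.01, 2.22], [0.06, 2.58], [-1.02, 4.17], [0.09, 2.62], [-3.14, 3.14]. Speed limits (rad/s): [2.57, 2.57, 3.14, 3.14, 3.14, 3.14].

INTERFACE

Orientations are given as a rotation vector (axis times angle).
In Python, from station import ctrl, get_image, calibration, job gives the robot as it stands.
- The arm moves only by the tool jog_arm, never from a script. Its argument "deltas" is a list of rows, each a list of 3 entries, a list of its own where there are three numbers: the turn, a rotation vector about the tool's x, y, z in degrees, then the shift along the tool's x, y, z in m, then the finger opening in m, from 0 to 0.0854. In form: [[[ax, ay, az], [tx, ty, tz], gripper], ...]. A call has 1 to 12 rows; each row is the pose to reach, as a shift and turn from the pose commanded when the call began, along the tool's axes at that moment; what a row does not reach only later rows make up. A row lasts 1/12 s, in which the tool goes at most 41.7 mm and 7.16 degrees, less where a joint would pass 70% of its speed; a pose out of reach is approached as far as the arm can. A call with a gripper value outside its range is refused whole. The fingers move at their own pace and stop on an object; "squeeze" is the grip in N (left out, the last holds). Time passes only in rows, so rows that repeat a pose let the fingers close. It gives the time, the measured TCP pose, the force and the opening at its end, in the units of the state.
- ctrl.get_obs(): the state, without advancing time (a new reading comes with each control period).
- get_image(name): name is "side" or "top"; returns the picture (400x640x3 uint8, red, green, blue); there is no depth.
- calibration(name): a dict with "mtx" (3x3 intrinsics, pixels), "origin" and "rotation" of the camera in the world. Camera axes: x right, y up, looking along -z (the intrinsics and any distortion apply to the point x, -y, -z); pixel columns grow to the right and rows downward; lengths in m; the calibration is good to about 2 mm. A picture is of the moment at which its call begins. calibration takes no time and is no camera call.
- job.finish_job(): hands the job in, once; it reports no verdict.
The state is a dict: "t": time; "q": joint angles; "dq": joint speeds; "effort": joint torques, N m; "tool_pos": TCP position; "tool_rot": TCP orientation; "contact_force": force on the tool from outside, world axes, zero at the start; "wrist_torque": the same for the moment, N m; "opening": finger opening in m.
Only numpy, scipy, OpenCV 4.12 (cv2) and the standard library are available. Lean on these libraries where they do the work, as an engineer would, in place of code of your own. Each camera call takes 0.05 s, during which the arm holds its last target.

## Working session

There is one attempt and no reset: what is moved stays moved. The work goes in short steps, Python scripts to look and compute and a tool call to move; the robot and the scene stay as the last step left them, time stands still between calls to the robot, and variables do not carry over. Pictures are saved under pics/ and viewed, and the job is handed in when it is done.

Besides the shell and the picture viewer there is one more tool, called after "Request:" as name(argument=value, ...) on one line, values as JSON. jog_arm: Moves the arm, as the interface text tells. Its arguments: {"type":"object","properties":{"deltas":{"type":"array","items":{"type":"array"}},"squeeze":{"type":"number"}},"required":["deltas"]}

```bash
mkdir -p pics; ls
python3 - <<'E'
from station import ctrl,get_image,calibration,job
import cv2
o=ctrl.get_obs()
for k,v in o.items(): print(k,v)
for n in("side","top"):
    cv2.imwrite(f"pics/{n}0.png",get_image(n)[...,::-1]); print(n,calibration(n))
E
```

```text
pics
t 0.0
q [ 1.08601694e+00  5.33716654e-02  1.61426444e+00 -5.91837764e-06
  1.47602720e+00 -1.19005541e-01]
dq [ 0.00049729 -0.00113019  0.00030644 -0.00051014  0.0010966   0.00168284]
effort [ 1.75445424e-03 -3.93672252e+01 -3.70184433e+01  4.51239123e-05
  6.72900627e-03 -1.77163867e-05]
tool_pos [0.2232593  0.58310201 0.23007151]
tool_rot [ 2.58760651  1.77983386 -0.00287454]
contact_force [-0.10959321 -0.20146667 -0.62797026]
wrist_torque [ 0.02011213 -0.01248763 -0.03007724]
opening 0.085756629015634
side {'mtx': array([[434.62188213,   0.        , 311.20896506],
       [  0.        , 434.62188213, 198.23168944],
       [  0.        ,   0.        ,   1.        ]]), 'origin': array([ 0.01665307, -0.77564768,  0.62016702]), 'rotation': array([ 0.9986853 , -0.28914982, -0.52910087])}
top {'mtx': array([[421.71356908,   0.        , 317.93997734],
       [  0.        , 421.71356908, 204.79152796],
       [  0.        ,   0.        ,   1.        ]]), 'origin': array([ 0.40009625, -0.00501198,  1.06119339]), 'rotation': array([ 0.09144793, -0.06613231, -1.55517056])}
```

View pics/top0.png

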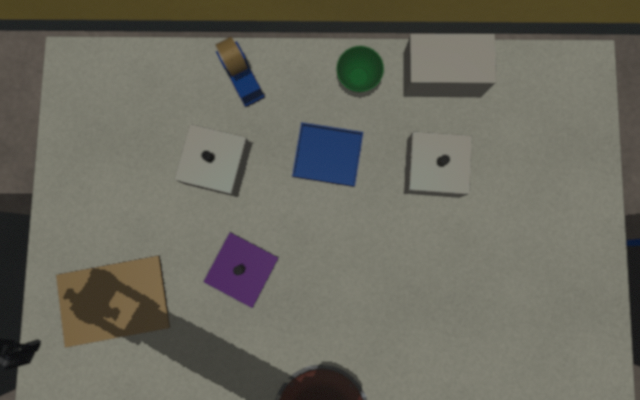

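View pics/side0.png

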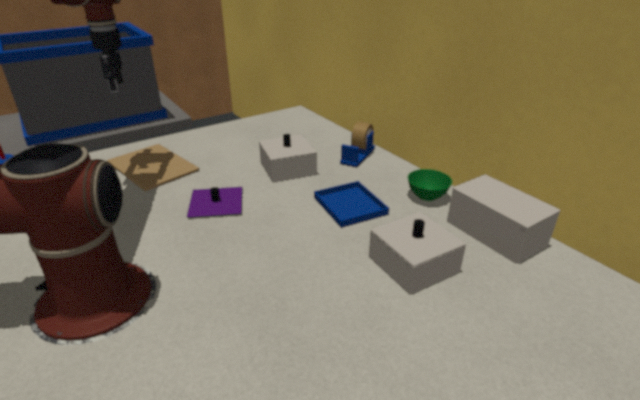

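The top view shows the two white boxes with knobs, left at about (210,158) and right at about (440,162), with the blue tray between them at (328,154). The purple lid at (240,270) is a look-alike to leave alone. The plain white block at (452,60) has no knob, and the green bowl at (360,70) is not a jar. I'll measure and make an enlarged crop.

```bash
cat > h.py <<'E'
import numpy as np,cv2
from scipy.spatial.transform import Rotation as R
from station import ctrl,get_image,calibration,job
def ray(n,uv):
    c=calibration(n);uv=np.atleast_2d(uv).astype(float);K=c["mtx"]
    d=np.c_[(uv[:,0]-K[0,2])/K[0,0],-(uv[:,1]-K[1,2])/K[1,1],-np.ones(len(uv))]
    return c["origin"],R.from_rotvec(c["rotation"]).apply(d)
def px(n,uv,z):
    o,d=ray(n,uv);return o+d*((z-o[2])/d[:,2])[:,None]
def proj(n,P):
    c=calibration(n);q=R.from_rotvec(c["rotation"]).inv().apply(np.atleast_2d(P)-c["origin"]);K=c["mtx"]
    return np.c_[K[0,2]+K[0,0]*q[:,0]/-q[:,2],K[1,2]-K[1,1]*q[:,1]/-q[:,2]]
def blob(m,uv,r=45):
    n,l,s,c=cv2.connectedComponentsWithStats(m.astype(np.uint8))
    b=[i for i in range(1,n) if np.hypot(*(c[i]-uv))<r and s[i,4]>20]
    b=max(b,key=lambda i:s[i,4]);return l==b,c[b]
E
python3 - <<'E'
from h import *
im=cv2.imread("pics/top0.png");
hsv=cv2.cvtColor(im,cv2.COLOR_BGR2HSV)
for name,uv in(("L",(210,158)),("R",(440,162))):
    g=im.max(2); x,y=uv
    print(name, im[y+10,x+15], im[y+50,x+50], im[y,x+37 if name=='L' else x-33])
crops=[cv2.resize(im[110:210,a:a+100],(390,390),interpolation=cv2.INTER_CUBIC) for a in(165,390)]
cv2.imwrite("pics/crop0.png",np.hstack(crops))
s=cv2.imread("pics/side0.png")
crops=[cv2.resize(s[y:y+100,a:a+110],(390,355),interpolation=cv2.INTER_CUBIC) for y,a in((115,235),(200,360))]
cv2.imwrite("pics/crop1.png",np.hstack(crops))
m=(hsv[...,0]>100)&(hsv[...,0]<125)&(hsv[...,1]>120)
b,c=blob(m,(328,154)); cn=cv2.findContours(b.astype(np.uint8),0,2)[0][0]
r=cv2.minAreaRect(cn); print(r); p=px("top",cv2.boxPoints(r),.022); print(p,p.mean(0))
print(R.from_rotvec(ctrl.get_obs()["tool_rot"]).as_matrix())
E
```

```text
L [127 138 135] [115 129 129] [68 73 74]
R [123 133 134] [113 126 126] [55 59 60]
((327.3575134277344, 154.28347778320312), (61.177101135253906, 53.31101608276367), 9.162346839904785)
[[ 0.57688363  0.07614166  0.022     ]
 [ 0.71178921  0.05747604  0.022     ]
 [ 0.68823168 -0.09508267  0.022     ]
 [ 0.55423264 -0.07462094  0.022     ]] [ 0.63278429 -0.00902148  0.022     ]
[[ 3.57675269e-01  9.33845607e-01 -8.85597256e-04]
 [ 9.33844115e-01 -3.57676295e-01 -1.68456510e-03]
 [-1.88988086e-03 -2.24482511e-04 -9.99998189e-01]]
```

View pics/crop0.png

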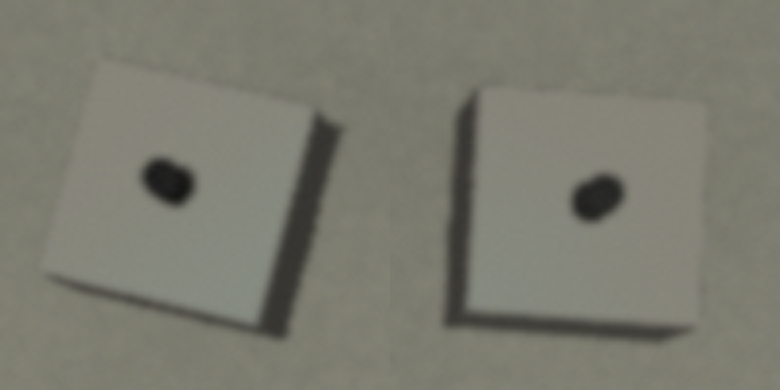

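View pics/crop1.png

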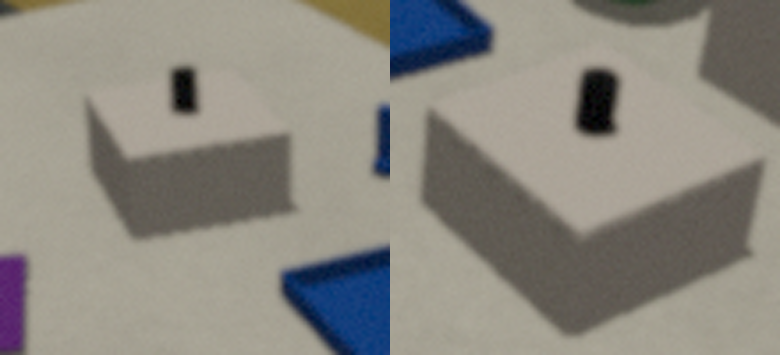

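Run:
```python
from h import *
im=cv2.imread("pics/top0.png");sd=cv2.imread("pics/side0.png")
C={"L":np.array([(103,62),(316,108),(258,328),(45,272)])/3.9+[165,110],"R":np.array([(90,88),(316,102),(306,328),(76,312)])/3.9+[390,110]}
S={"L":(287,141),"R":(418,228)}
for k,c in C.items():
    p=px("top",c-.5,.077)
    print(k,np.linalg.norm(p-np.roll(p,-1,0),axis=1).round(4),p.mean(0).round(4))
    e=[p[1]-p[0],p[2]-p[3]]; print("  yaw of edge",[np.degrees(np.arctan2(v[1],v[0])).round(1) for v in e],[np.degrees(np.arctan2(v[1],v[0])).round(1) for v in (p[0]-p[3],p[1]-p[2])])
    # knob: dark blob centroid ~ mid-height z=.097
    for n,I,uv in(("top",im,c.mean(0)),("side",sd,S[k])):
        m,q=blob(I.max(2)<(70 if n=="top" else 70),uv,12)
        # knob mid-axis
        print("  knob",n,q,m.sum(),px(n,q,.096).round(4))
    print("  reproj side",proj("side",np.vstack([p, [[*p.mean(0)[:2],.113]]])).round(0).tolist())
```

```text
L [0.1354 0.1398 0.1352 0.1345] [0.6062 0.2686 0.077 ]
  yaw of edge [np.float64(-101.7), np.float64(-104.0)] [np.float64(-12.7), np.float64(-12.7)]
  knob top [207.55 156.04] 100 [[0.6084 0.2711 0.096 ]]
  knob side [286.5 140. ] 64 [[0.6076 0.2746 0.096 ]]
  reproj side [[301.0, 135.0], [317.0, 152.0], [271.0, 160.0], [260.0, 141.0], [287.0, 135.0]]
R [0.1371 0.1389 0.1377 0.1383] [ 0.6034 -0.2748  0.077 ]
  yaw of edge [np.float64(-93.0), np.float64(-93.3)] [np.float64(-3.9), np.float64(-3.7)]
  knob top [442.59793814 160.27835052] 97 [[ 0.6048 -0.2757  0.096 ]]
  knob side [417.93670886 228.4556962 ] 158 [[ 0.6039 -0.2737  0.096 ]]
  reproj side [[420.0, 212.0], [466.0, 243.0], [414.0, 265.0], [371.0, 229.0], [419.0, 222.0]]
```

Measured at lid height, the left box centre is about (0.608, 0.272) with yaw -12.7°, and the right is about (0.604, -0.275) with yaw -3.8°. Side lengths come out near 0.137 m against the true 0.140, and the two cameras agree within 3 mm. In the crops only these two white boxes carry black knobs. I'll start with the left one.

```bash
cat >> h.py <<'E'
def go(*pts,cmd=None):
    o=ctrl.get_obs();M=R.from_rotvec(o["tool_rot"])
    c=o["tool_pos"] if cmd is None else np.array(cmd)
    print("t",round(o["t"],2),"pos",o["tool_pos"].round(4),"F",o["contact_force"].round(1),"open",round(o["opening"],4),"yaw",np.degrees(np.arctan2(*M.as_matrix()[[1,0],0])).round(1))
    for p in pts: d=np.array(p)-c; print(p,"->",M.inv().apply(d).round(4),np.linalg.norm(d).round(3))
E
python3 -c "
from h import *
go((.608,.272,.15),(.608,.272,.083),cmd=(.224,.584,.231))"
```

```text
t 0.1 pos [0.2233 0.5831 0.2302] F [ 0.4 -0.2 -0.1] open 0.0853 yaw 69.0
(0.608, 0.272, 0.15) -> [-0.1539  0.4702  0.0812] 0.501
(0.608, 0.272, 0.083) -> [-0.1537  0.4702  0.1482] 0.516
```

Request:
jog_arm(deltas=[[[0,0,0],[-0.1539,0.4702,0.081],0.06],[[0,0,0],[-0.1539,0.4702,0.081],0.06],[[0,0,0],[-0.1539,0.4702,0.081],0.06],[[0,0,0],[-0.1539,0.4702,0.081],0.06],[[0,0,0],[-0.1539,0.4702,0.081],0.06],[[0,0,0],[-0.1539,0.4702,0.081],0.06],[[0,0,0],[-0.1539,0.4702,0.081],0.06],[[0,0,0],[-0.1539,0.4702,0.081],0.06],[[0,0,0],[-0.1539,0.4702,0.081],0.06],[[0,0,0],[-0.1539,0.4702,0.081],0.06],[[0,0,0],[-0.1539,0.4702,0.081],0.06],[[0,0,0],[-0.1539,0.4702,0.081],0.06]], squeeze=40)

```text
t: 1.1
tool_pos: [0.6076, 0.2709, 0.1496]
tool_rot: [-2.588, -1.78, 0.001]
contact_force: [0.4, 0.6, 0.9]
opening: 0.0605
```

Request:
jog_arm(deltas=[[[0,0,0],[0,0,0],0.06],[[0,0,0],[0,0,0],0.06],[[0,0,0],[0,0,0],0.06]])

```text
t: 1.35
tool_pos: [0.6061, 0.2725, 0.1498]
tool_rot: [-2.588, -1.779, 0.002]
contact_force: [0.1, 0.2, -0.5]
opening: 0.0601
```

```bash
python3 -c "
from h import *
go((.608,.272,.083),(.608,.272,.15))
cv2.imwrite('pics/s1.png',get_image('side')[...,::-1])"
```

```text
t 1.35 pos [0.6061 0.2725 0.1498] F [ 0.1  0.2 -0.5] open 0.0601 yaw 69.0
(0.608, 0.272, 0.083) -> [0.0003 0.002  0.0668] 0.067
(0.608, 0.272, 0.15) -> [ 0.0002  0.0019 -0.0002] 0.002
```

View pics/s1.png

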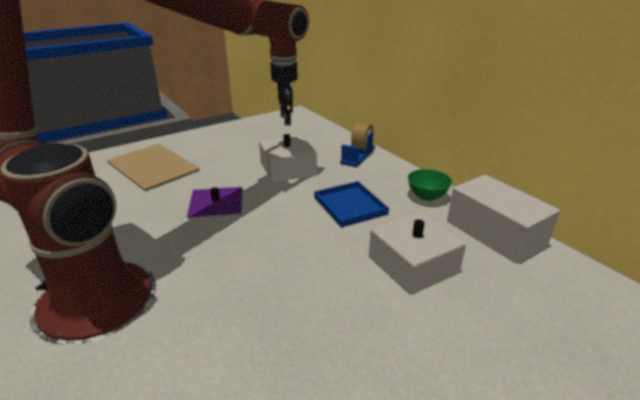

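The side view shows the fingers at (287,118) directly above the left knob at (287,141). Next I descend and grip.

Request:
jog_arm(deltas=[[[0,0,0],[0,0,0.03],0.06],[[0,0,0],[0,0,0.05],0.06],[[0,0,0],[0,0,0.066],0.06],[[0,0,0],[0,0,0.066],0.06],[[0,0,0],[0,0,0.066],0.02],[[0,0,0],[0,0,0.066],0.01],[[0,0,0],[0,0,0.066],0.01],[[0,0,0],[0,0,0.066],0.01],[[0,0,0],[0,0,0.066],0.01],[[0,0,0],[0,0,0.066],0.01]], squeeze=50)

```text
t: 2.23
tool_pos: [0.6078, 0.2734, 0.0871]
tool_rot: [2.588, 1.78, 0.006]
contact_force: [-1.8, 1.9, 6.3]
opening: 0.0223
```

Request:
jog_arm(deltas=[[[0,0,0],[0,0,-0.01],0.01],[[0,0,0],[0,0,-0.03],0.01],[[0,0,0],[0,0,-0.05],0.01],[[0,0,0],[0,0,-0.07],0.01],[[0,0,0],[0,0,-0.09],0.01],[[0,0,0],[0,0,-0.09],0.01],[[0,0,0],[0,0,-0.09],0.01]])

```text
t: 2.82
tool_pos: [0.6073, 0.2726, 0.1759]
tool_rot: [2.588, 1.78, 0.004]
contact_force: [-0.6, -0.2, -2.3]
opening: 0.0225
```

```bash
python3 -c "
from h import *
go((.43,.0,.174),cmd=(.608,.272,.174))
cv2.imwrite('pics/s2.png',get_image('side')[...,::-1])"
```

```text
t 2.82 pos [0.6073 0.2726 0.1759] F [-0.6 -0.2 -2.3] open 0.0225 yaw 69.0
(0.43, 0.0, 0.174) -> [-0.3177 -0.0689 -0.0006] 0.325
```

View pics/s2.png

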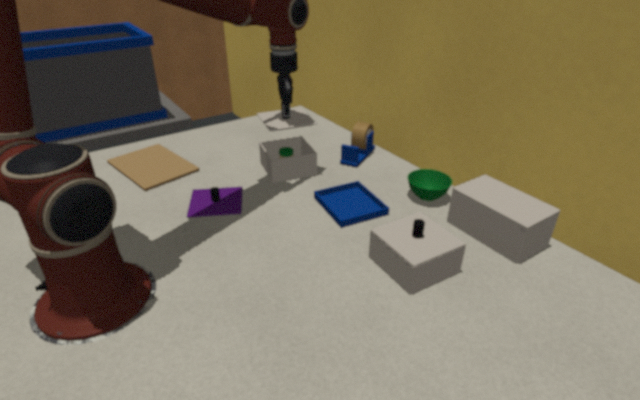

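Once the lid was lifted, the side view showed a green cap in the left box at (286,152). So this lid goes flat on the bench at about (0.44, -0.05).

```bash
python3 -c "
from h import *
go((.44,-.05,.174),(.44,-.05,.06),(.44,-.05,.024),cmd=(.608,.272,.174))"
```

```text
t 2.87 pos [0.6063 0.2723 0.1738] F [ 0.  -0.  -3.1] open 0.0224 yaw 69.0
(0.44, -0.05, 0.174) -> [-3.608e-01 -4.160e-02  2.000e-04] 0.363
(0.44, -0.05, 0.06) -> [-0.3607 -0.0416  0.1142] 0.381
(0.44, -0.05, 0.024) -> [-0.3607 -0.0416  0.1502] 0.393
```

Request:
jog_arm(deltas=[[[0,0,0],[-0.03,-0.003,0],0.01],[[0,0,0],[-0.06,-0.007,0],0.01],[[0,0,0],[-0.1,-0.012,0],0.01],[[0,0,0],[-0.14,-0.016,0],0.01],[[0,0,0],[-0.18,-0.021,0],0.01],[[0,0,0],[-0.22,-0.025,0],0.01],[[0,0,0],[-0.26,-0.03,0],0.01],[[0,0,0],[-0.3,-0.034,0],0.01],[[0,0,0],[-0.34,-0.039,0],0.01],[[0,0,0],[-0.361,-0.0416,0],0.01],[[0,0,0],[-0.361,-0.0416,0.03],0.01],[[0,0,0],[-0.361,-0.0416,0.06],0.01]])

```text
t: 3.87
tool_pos: [0.4386, -0.0512, 0.1141]
tool_rot: [2.589, 1.775, 0.003]
contact_force: [-0.0, 0.3, -2.9]
opening: 0.0225
```

Request:
jog_arm(deltas=[[[0,0,0],[0,0,0.03],0.01],[[0,0,0],[0,0,0.05],0.01],[[0,0,0],[0,0,0.065],0.01],[[0,0,0],[0,0,0.075],0.01],[[0,0,0],[0,0,0.084],0.01],[[0,0,0],[0,0,0.084],0.01],[[0,0,0],[0,0,0.084],0.01]])

```text
t: 4.45
tool_pos: [0.4383, -0.0496, 0.0302]
tool_rot: [-2.588, -1.78, 0.001]
contact_force: [-0.7, 0.2, -0.7]
opening: 0.0227
```

```bash
python3 -c "
from h import *
go()
cv2.imwrite('pics/s3.png',get_image('side')[...,::-1])"
```

```text
t 4.45 pos [ 0.4383 -0.0496  0.0302] F [-0.7  0.2 -0.7] open 0.0227 yaw 69.0
```

View pics/s3.png

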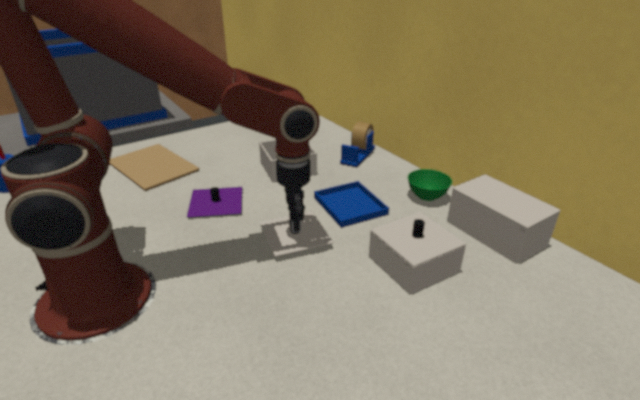

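The side view shows the lid level and just above the bench at (298,232). I'll lower it the rest of the way.

Request:
jog_arm(deltas=[[[0,0,0],[0,0,0.004],0.01],[[0,0,0],[0,0,0.007],0.01],[[0,0,0],[0,0,0.008],0.01],[[0,0,0],[0,0,0.008],0.01]])

```text
t: 4.83
tool_pos: [0.4385, -0.0496, 0.0225]
tool_rot: [-2.588, -1.78, 0.0]
contact_force: [-0.3, -0.0, -2.2]
opening: 0.0223
```

Request:
jog_arm(deltas=[[[0,0,0],[0,0,0.002],0.01],[[0,0,0],[0,0,0.004],0.01],[[0,0,0],[0,0,0.004],0.01],[[0,0,0],[0,0,0.004],0.01]])

```text
t: 5.17
tool_pos: [0.439, -0.0498, 0.02]
tool_rot: [-2.588, -1.78, 0.001]
contact_force: [-5.6, 0.8, 10.1]
opening: 0.0229
```

Contact is about 10 N up, so the lid is on the bench. I open the fingers and rise.

Request:
jog_arm(deltas=[[[0,0,0],[0,0,-0.001],0.05],[[0,0,0],[0,0,-0.001],0.06],[[0,0,0],[0,0,-0.001],0.06],[[0,0,0],[0,0,-0.001],0.06],[[0,0,0],[0,0,-0.03],0.06],[[0,0,0],[0,0,-0.06],0.06],[[0,0,0],[0,0,-0.1],0.06],[[0,0,0],[0,0,-0.13],0.06],[[0,0,0],[0,0,-0.13],0.06],[[0,0,0],[0,0,-0.13],0.06]])

```text
t: 6.0
tool_pos: [0.4402, -0.0501, 0.151]
tool_rot: [2.585, 1.778, 0.005]
contact_force: [-0.5, -0.0, 0.2]
opening: 0.0595
```

Run:
```python
from h import *
go((.608,.272,.148),cmd=(.44,-.05,.148))
T=get_image('top')[...,::-1];S=get_image('side')[...,::-1]
cv2.imwrite('pics/s4.png',S);cv2.imwrite('pics/t4.png',T)
for n,I,uv in(("top",T,(212,160)),("side",S,(286,152))):
    h=cv2.cvtColor(I,cv2.COLOR_BGR2HSV)
    m,c=blob((h[...,0]>45)&(h[...,0]<85)&(h[...,1]>110),uv,25)
    print(n,c,m.sum(),px(n,c,.064).round(4))
cv2.imwrite('pics/c4.png',np.hstack([cv2.resize(T[110:210,160:260],(400,400),interpolation=2),cv2.resize(S[130:190,250:330],(400,300),interpolation=2).__class__(0) if 0 else cv2.resize(S[120:200,246:326],(400,400),interpolation=2)]))
```

```text
t 6.0 pos [ 0.4402 -0.0501  0.151 ] F [-0.5 -0.   0.2] open 0.0595 yaw 69.0
(0.608, 0.272, 0.148) -> [0.3608 0.0417 0.0004] 0.363
top [210.64251208 160.63768116] 207 [[0.6041 0.2723 0.064 ]]
side [282.25       151.66666667] 36 [[0.5892 0.2707 0.064 ]]
```

View pics/c4.png

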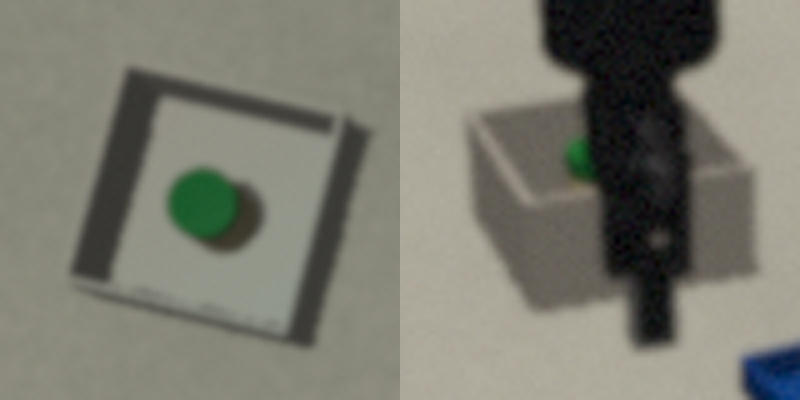

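View pics/s4.png

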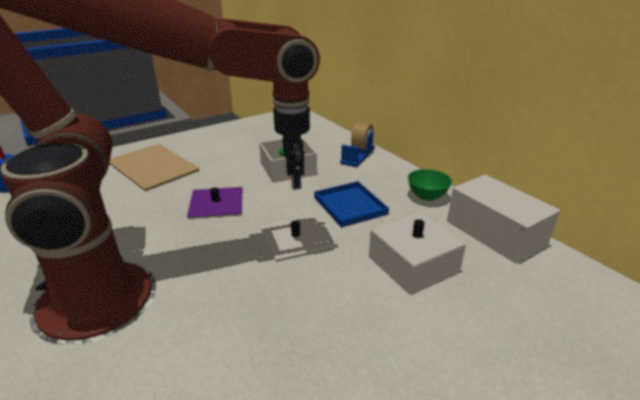

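The lid lies flat on the bench at (290,238) with the knob up. The green cap is at top pixel (211,161), which gives (0.604, 0.272), within 5 mm of the box centre. The side camera's view of the cap is partly hidden by the arm, so I disregard it. Next is the jar.

Request:
jog_arm(deltas=[[[0,0,0],[0.04,0.004,0],0.066],[[0,0,0],[0.08,0.008,0],0.066],[[0,0,0],[0.12,0.013,0],0.066],[[0,0,0],[0.16,0.017,0],0.066],[[0,0,0],[0.2,0.021,0],0.066],[[0,0,0],[0.24,0.026,0],0.066],[[0,0,0],[0.28,0.03,0],0.066],[[0,0,0],[0.32,0.035,0],0.066],[[0,0,0],[0.36,0.0391,0],0.066],[[0,0,0],[0.36,0.0391,0],0.066],[[0,0,0],[0.36,0.0391,0],0.066],[[0,0,0],[0.36,0.0391,0.03],0.066]])

```text
t: 7.1
tool_pos: [0.6069, 0.2736, 0.1229]
tool_rot: [2.585, 1.78, 0.012]
contact_force: [2.3, -0.6, 1.9]
opening: 0.066
```

Run:
```python
from h import *
go((.605,.2725,.024))
S=get_image('side')[...,::-1]
cv2.imwrite('pics/s5.png',cv2.resize(S[60:210,210:370],(640,600),interpolation=2))
```

```text
t 7.1 pos [0.6069 0.2736 0.1229] F [ 2.3 -0.6  1.9] open 0.066 yaw 69.1
(0.605, 0.2725, 0.024) -> [-0.0022 -0.0021  0.0988] 0.099
```

View pics/s5.png

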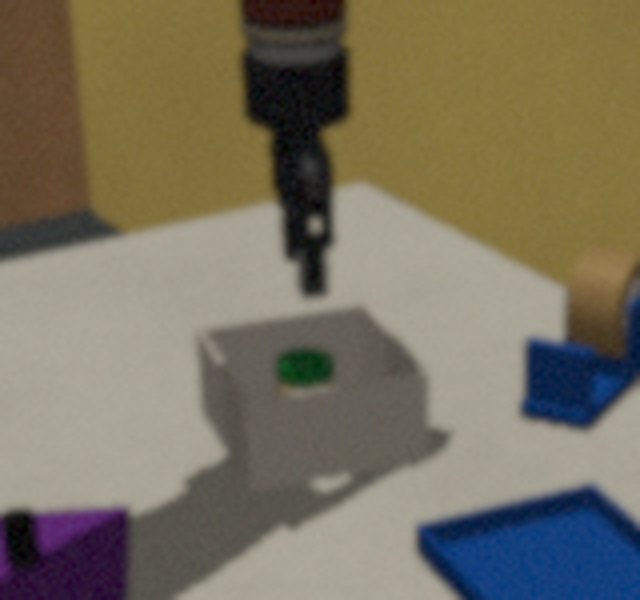

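Run:
```python
from h import *
print(px("side",(286.2,151.7),.062), proj("side",[[.6055,.2725,.123],[.605,.2725,.064]]))
```

```text
[[0.60104067 0.26761275 0.062     ]] [[285.89653708 131.94919659]
 [286.49208199 150.21373886]]
```

Request:
jog_arm(deltas=[[[0,0,0],[-0.002,-0.002,0.02],0.066],[[0,0,0],[-0.002,-0.002,0.04],0.066],[[0,0,0],[-0.002,-0.002,0.055],0.066],[[0,0,0],[-0.002,-0.002,0.07],0.066],[[0,0,0],[-0.002,-0.002,0.08],0.066],[[0,0,0],[-0.002,-0.002,0.09],0.066],[[0,0,0],[-0.002,-0.002,0.094],0.066],[[0,0,0],[-0.002,-0.002,0.094],0.066]])

```text
t: 7.82
tool_pos: [0.6007, 0.2711, 0.0234]
tool_rot: [-2.588, -1.78, 0.003]
contact_force: [-0.7, 0.0, 0.6]
opening: 0.066
```

Request:
jog_arm(deltas=[[[0,0,0],[0,0.001,0],0.055],[[0,0,0],[0,0.001,0],0.045],[[0,0,0],[0,0.001,0],0.035],[[0,0,0],[0,0.001,0],0.03],[[0,0,0],[0,0.001,0],0.03],[[0,0,0],[0,0.001,0],0.03]], squeeze=40)

```text
t: 8.32
tool_pos: [0.6036, 0.2715, 0.0263]
tool_rot: [2.588, 1.78, 0.005]
contact_force: [0.5, 1.1, 5.9]
opening: 0.0433
```

Request:
jog_arm(deltas=[[[0,0,0],[0,0,-0.01],0.03],[[0,0,0],[0,0,-0.025],0.03],[[0,0,0],[0,0,-0.045],0.03],[[0,0,0],[0,0,-0.07],0.03],[[0,0,0],[0,0,-0.09],0.03],[[0,0,0],[0,0,-0.11],0.03],[[0,0,0],[0,0,-0.11],0.03],[[0,0,0],[0,0,-0.11],0.03]])

```text
t: 8.98
tool_pos: [0.6029, 0.2712, 0.1364]
tool_rot: [2.588, 1.78, 0.004]
contact_force: [-0.6, -0.6, -2.4]
opening: 0.0429
```

Run:
```python
from h import *
go((.633,-.009,.134),cmd=(.604,.272,.134))
S=get_image('side')[...,::-1]
cv2.imwrite('pics/s6.png',cv2.resize(S[60:210,210:370],(640,600),interpolation=2))
```

```text
t 8.98 pos [0.6029 0.2712 0.1364] F [-0.6 -0.6 -2.4] open 0.0429 yaw 69.0
(0.633, -0.009, 0.134) -> [-2.520e-01  1.276e-01 -1.000e-04] 0.282
```

View pics/s6.png

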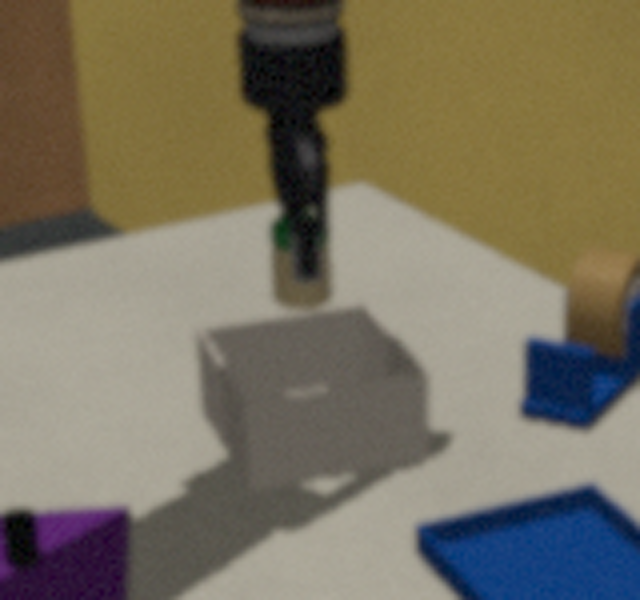

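The crop shows the jar upright in the fingers, with its base at (302,300) clear of the box rim. I carry it to the tray centre.

Request:
jog_arm(deltas=[[[0,0,0],[-0.018,0.009,0],0.03],[[0,0,0],[-0.045,0.023,0],0.03],[[0,0,0],[-0.075,0.038,0],0.03],[[0,0,0],[-0.105,0.053,0],0.03],[[0,0,0],[-0.135,0.068,0],0.03],[[0,0,0],[-0.165,0.084,0],0.03],[[0,0,0],[-0.195,0.099,0],0.03],[[0,0,0],[-0.225,0.114,0],0.03],[[0,0,0],[-0.252,0.128,0],0.03],[[0,0,0],[-0.252,0.128,0],0.03],[[0,0,0],[-0.252,0.128,0],0.03],[[0,0,0],[-0.252,0.128,0.02],0.03]])

```text
t: 10.03
tool_pos: [0.6336, -0.0101, 0.1172]
tool_rot: [2.586, 1.778, 0.007]
contact_force: [1.6, 0.9, -0.4]
opening: 0.0433
```

Request:
jog_arm(deltas=[[[0,0,0],[0,0,0.02],0.03],[[0,0,0],[0,0,0.04],0.03],[[0,0,0],[0,0,0.055],0.03],[[0,0,0],[0,0,0.07],0.03],[[0,0,0],[0,0,0.078],0.03],[[0,0,0],[0,0,0.082],0.03],[[0,0,0],[0,0,0.082],0.03],[[0,0,0],[0,0,0.082],0.03]])

```text
t: 10.7
tool_pos: [0.6322, -0.01, 0.0332]
tool_rot: [2.588, 1.78, 0.001]
contact_force: [-0.3, -0.0, -0.7]
opening: 0.0436
```

Run:
```python
from h import *
go()
S=get_image('side')[...,::-1]
cv2.imwrite('pics/s7.png',cv2.resize(S[100:250,260:420],(640,600),interpolation=2))
```

```text
t 10.7 pos [ 0.6322 -0.01    0.0332] F [-0.3 -0.  -0.7] open 0.0436 yaw 69.0
```

View pics/s7.png

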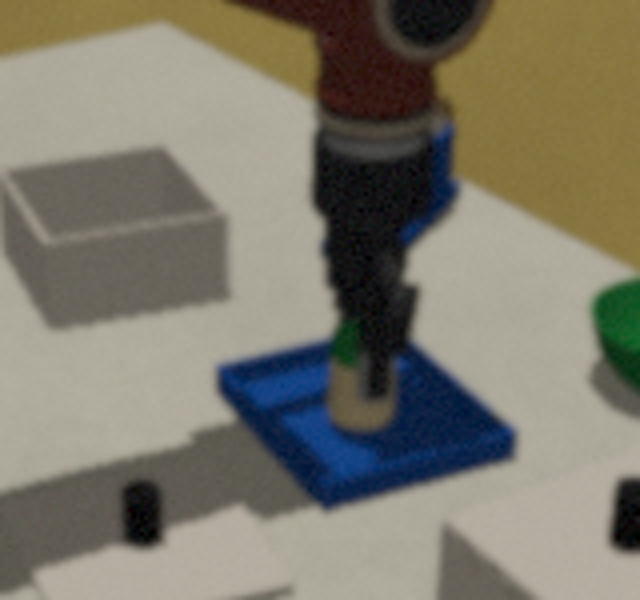

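The jar is over the tray's middle, with its base at crop (362,425) a few mm above the floor. I lower it slowly.

Request:
jog_arm(deltas=[[[0,0,0],[0,0,0.002],0.03],[[0,0,0],[0,0,0.004],0.03],[[0,0,0],[0,0,0.006],0.03],[[0,0,0],[0,0,0.006],0.03]])

```text
t: 11.08
tool_pos: [0.6314, -0.0101, 0.0263]
tool_rot: [-2.588, -1.78, 0.0]
contact_force: [-0.1, 0.1, -1.3]
opening: 0.0432
```

Request:
jog_arm(deltas=[[[0,0,0],[0,0,0.001],0.03],[[0,0,0],[0,0,0.002],0.03],[[0,0,0],[0,0,0.002],0.03],[[0,0,0],[0,0,0.002],0.03]])

```text
t: 11.42
tool_pos: [0.6317, -0.0102, 0.0263]
tool_rot: [-2.588, -1.78, 0.001]
contact_force: [-4.6, -0.4, 8.2]
opening: 0.0433
```

Contact is about 8 N up, so the jar is standing. I release slowly.

Request:
jog_arm(deltas=[[[0,0,0],[0,0,-0.001],0.044],[[0,0,0],[0,0,-0.001],0.047],[[0,0,0],[0,0,-0.001],0.052],[[0,0,0],[0,0,-0.001],0.06],[[0,0,0],[0,0,-0.001],0.066],[[0,0,0],[0,0,-0.001],0.066],[[0,0,0],[0,0,-0.02],0.066],[[0,0,0],[0,0,-0.05],0.066],[[0,0,0],[0,0,-0.08],0.066],[[0,0,0],[0,0,-0.12],0.066],[[0,0,0],[0,0,-0.15],0.066],[[0,0,0],[0,0,-0.15],0.066]])

```text
t: 12.42
tool_pos: [0.6361, -0.0106, 0.1839]
tool_rot: [2.58, 1.775, 0.017]
contact_force: [1.0, -0.2, 1.1]
opening: 0.0658
```

Run:
```python
from h import *
go((.4,.4,.25))
```

```text
t 12.42 pos [ 0.6361 -0.0106  0.1839] F [ 1.  -0.2  1.1] open 0.0658 yaw 69.0
(0.4, 0.4, 0.25) -> [ 0.2993 -0.3664 -0.0702] 0.478
```

I move the arm clear to get a view.

Request:
jog_arm(deltas=[[[0,0,0],[0.025,-0.03,-0.006],0.066],[[0,0,0],[0.05,-0.06,-0.012],0.066],[[0,0,0],[0.3,-0.37,-0.07],0.066],[[0,0,0],[0.3,-0.37,-0.07],0.066],[[0,0,0],[0.3,-0.37,-0.07],0.066],[[0,0,0],[0.3,-0.37,-0.07],0.066],[[0,0,0],[0.3,-0.37,-0.07],0.066],[[0,0,0],[0.3,-0.37,-0.07],0.066],[[0,0,0],[0.3,-0.37,-0.07],0.066],[[0,0,0],[0.3,-0.37,-0.07],0.066],[[0,0,0],[0.3,-0.37,-0.07],0.066],[[0,0,0],[0.3,-0.37,-0.07],0.066]])

```text
t: 13.42
tool_pos: [0.3913, 0.4051, 0.2451]
tool_rot: [-2.586, -1.783, -0.002]
contact_force: [0.6, 0.2, 0.4]
opening: 0.066
```

Request:
jog_arm(deltas=[[[0,0,0],[0,0,0],0.066],[[0,0,0],[0,0,0],0.066],[[0,0,0],[0,0,0],0.066]])

```text
t: 13.67
tool_pos: [0.3935, 0.4019, 0.244]
tool_rot: [2.588, 1.78, -0.001]
contact_force: [0.5, 0.4, 0.1]
opening: 0.0664
```

Run:
```python
from h import *
go()
T=get_image('top')[...,::-1];S=get_image('side')[...,::-1]
cv2.imwrite('pics/s8.png',S);cv2.imwrite('pics/t8.png',T)
h=cv2.cvtColor(T,cv2.COLOR_BGR2HSV)
m,c=blob((h[...,0]>45)&(h[...,0]<85)&(h[...,1]>110),(328,154),30)
p=px("top",c,.064);print(c,m.sum(),p)
a=np.radians(-8.5);d=p[0,:2]-[.633,-.009];print("tray frame",d@[np.cos(a),np.sin(a)],d@[-np.sin(a),np.cos(a)])
m,c=blob(T.max(2)<70,(338,245),30);print(c,px("top",c,.03))
m,c=blob(T.max(2)<70,(442,160),15);print(c,px("top",c,.096))
cv2.imwrite('pics/c8.png',cv2.resize(S[140:280,250:410],(640,560),interpolation=2))
```

```text
t 13.67 pos [0.3935 0.4019 0.244 ] F [0.5 0.4 0.1] open 0.0664 yaw 69.0
[328.66812227 150.90829694] 229 [[ 0.63125432 -0.01201745  0.064     ]]
tray frame -0.0012805008090613003 -0.003242331887081407
[343.73076923 231.23076923] [[ 0.43999422 -0.05147123  0.03      ]]
[442.64130435 160.34782609] [[ 0.6045885  -0.27579088  0.096     ]]
```

View pics/t8.png

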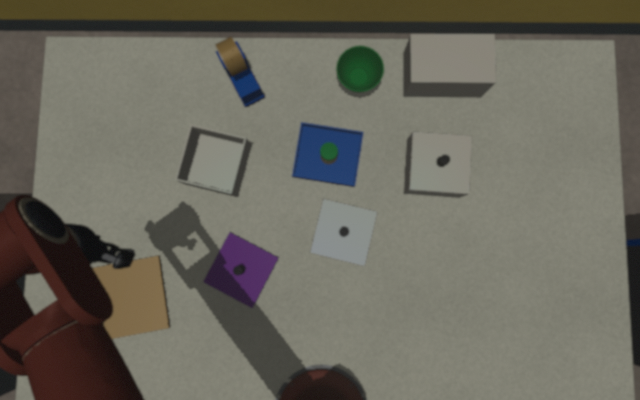

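View pics/c8.png

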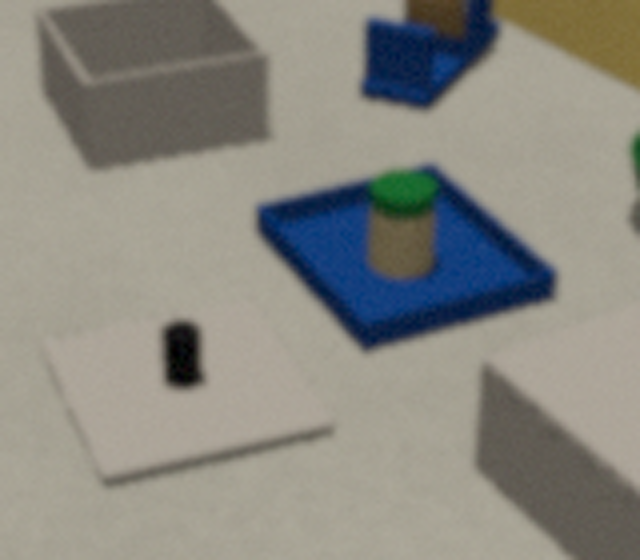

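The jar stands upright in the middle of the tray (side crop (403,225)). The lid lies flat, knob up (crop (183,360)). The right box is untouched and closed, and the arm is clear of everything.

```bash
python3 -c "
from station import job
print(job.finish_job())"
```

```text
the job is handed in; nothing more can be done
None
```

The job is done and handed in at about 13.8 s of the 64 s allowed. The handover reports no verdict.

- **What I did:** I lifted the left box's lid first and found the green cap under it. I laid that lid flat on the bench, knob up, at about (0.44, -0.05). I then lowered the jar into the tray to a light contact of about 8 N, let go and backed the arm away.
- **Jar:** The last pictures show it upright on the tray floor, about 1 mm and 3 mm from the tray's centre.
- **Other box:** I never touched the right box. Its knob is where it was at the start, to within 1 mm in the top picture.
- **Arm:** The arm is clear of everything, and its force reading is about zero.
- **Disagreements:** Before the grasp, the side camera put the jar about 3 to 5 mm from where the top camera did. It was reading the cap's side as part of its top, so I used a point close to the top camera's, and the grasp held. The measured tool position also jittered by 1 to 3 mm, so I judged both set-downs by the contact force.

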